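# Turn the tool carousel to its empty hook and hang up the maul

### The job

Clear the leather bench: first turn the tool carousel by its top knob until the one empty hook has clicked in over the index mark at the front of the stand, and leave it there. Then take the maul off the cutting mat and hang it by its pommel on that hook like the other tools: pommel down on the prongs, neck slid in between the spring jaws until you feel it bear on the hook's depth stop, wherever that is set. Press it home there with about 7 N more than the jaws' drag and never so hard that the stop shifts (16 N), let go, and leave the other things on the bench alone.

Things in the scene. Friction and masses are not known exactly. Their poses are not given: they have to be found in the camera images.
- stand: Tool carousel stand, fixed to the bench: dark steel base disc 200 mm across, 18 mm high. Origin on the turning axis at bench height, z up. On its -x side (its front) a small steel block carries a brass index mark. On it turns an aluminium sleeve with six steel fork hooks, 60 degrees apart; five carry tools (up to 267 mm above the bench, hooks reaching 160 mm from the axis), one is empty.
- carousel (a joint): Angle of the turning part, rad, counter-clockwise from above; 0 or 6.28 when the empty hook is over the index mark. Turns endlessly both ways and stays where left (0.08 N m friction). A sprung click stop at each hook station (every 1.047 rad) adds up to 0.3 N m when turned in or out and centres the carousel once within about 0.05 rad.
- knob_grip (a point): Middle of the round black turning knob on top of the carousel, on its axis: 44 mm across, 40 mm high, from 236 to 276 mm above the bench; this point is 256 mm above the bench.
- free_hook: The empty hook, a flat steel fork 8 mm thick, open outwards; slot 26 mm wide, prongs 10 mm wide, tips 55 mm out from the origin. Origin: 105 mm from the carousel's axis, level with the prongs' top (225 mm above the bench); x points inwards to that axis, the way to push; z up. Pommel and neck may load it with 30 N in all.
- hook_mouth (a point): Mouth of the empty hook's slot, 52 mm outwards of the hook's origin, same height and axes. Here the flared ends of two rubber-lined spring jaws begin, 15 to 27 mm below the prongs' top, 17 mm apart from 19 mm further in; each gives way about 1.5 mm for the 20 mm neck. They drag with up to about 8 N at the flare, then 2 to 4 N, and hold the neck wherever it is left.
- index_mark (a point): Point above the stand's index mark, 105 mm in front of the carousel's axis, 52 mm above the bench. The empty hook's origin stands right above it when the carousel is at its place.
- maul_pommel (a point): Middle of the pommel of the maul (round mallet, 0.3 to 0.45 kg), the place to grip it. It stands on its head on the 2 mm mat: cream head 54 mm across, 70 mm high; wooden handle, its neck 20 mm across from 100 to 140 mm above the foot; pommel 34 mm across, from 140 to 186 mm. This point is on its axis, 163 mm above the foot, 23 mm above the pommel's underside.
- maul_shoulder (a point): Centre of the flat underside of the maul's pommel, on its axis, 140 mm above its foot. Hung home it is level with the hook's origin and 0 to 20 mm outwards of it: a rubber-faced depth stop in the slot, clamped anywhere in that span, meets the neck; its setting is not measured. It is rigid; press it with at most 16 N. Home is felt as a steep rise over the jaws' drag.
- mug: Stoneware mug, 82 mm across, 95 mm high; origin at its foot's centre. Leave alone.
- wax_tin: Round metal wax tin, 64 mm across, 35 mm high; origin at its foot's centre. Leave alone.
- thread_spool: Spool of thread, 42 mm across, 56 mm high; origin at its foot's centre. Leave alone.
- parts_box: Open cardboard box, 130 x 190 x 60 mm; origin under its centre. Leave alone.

How it is judged:
On the way, in this order (a step that is already met when the one before it is completed fails the run):
1. the empty hook stands clicked in over the index mark (within 6 mm) and at rest, with the maul still standing on the mat (horizontal distance between free_hook and index_mark below 0.006 m and velocity of joint carousel between -0.05 and 0.05 rad/s and distance of maul_shoulder from where it was at the start of the episode below 0.03 m), for 0.3 s.
2. the maul's neck, in the empty hook, is pressed home on the depth stop (within 2 mm) with at least 4 N, the hook still over the index mark (horizontal distance between maul_shoulder and depth_stop_c0 below 0.019 m and y of maul_shoulder in the frame of free_hook between -0.004 and 0.004 m and horizontal distance between free_hook and index_mark below 0.006 m and z of maul_shoulder in the frame of free_hook between -0.003 and 0.012 m and contact force between maul and depth_stop_c0 above 4 N), for 0.15 s.
At the end, for the whole second after the job is handed in: The maul hangs let go, at rest and upright (0.06 rad) on the hook that was empty: neck within 2 mm of the depth stop and 4 mm of the slot's middle, pommel within 2 mm of the prongs' top; that hook at rest within 6 mm of the index mark (horizontal distance between maul_shoulder and depth_stop_c0 below 0.019 m and y of maul_shoulder in the frame of free_hook between -0.004 and 0.004 m and z of maul_shoulder in the frame of free_hook between -0.002 and 0.002 m and angle between maul_shoulder's own z axis and vertical below 0.06 rad and horizontal distance between free_hook and index_mark below 0.006 m and velocity of joint carousel between -0.05 and 0.05 rad/s and linear speed of maul below 0.01 m/s); the robot touches nothing.
It fails at once if the depth stop is pressed with more than 16 N (contact force between maul and depth_stop_c0 above 16 N).
It fails at once if the maul is forced against the whole hook with more than 30 N (contact force between maul and free_hook above 30 N).
It fails at once if the maul is dropped or knocked over (tilted over 0.5 rad) (angle between maul_shoulder's own z axis and vertical above 0.5 rad).
It fails at once if the mug, wax tin, thread spool or parts box is moved more than 30 mm (distance of any of mug, wax_tin, thread_spool, parts_box from where it was at the start of the episode above 0.03 m).
It also fails if it takes over 72 s, if anything falls off the work surface, if the arm or the gripper's body presses on something with over 40 N, if the wrist force passes 120 N, or if a joint passes its speed limit or range.

### The arm

A 7-joint arm with a two-finger parallel gripper is mounted at the origin on the work surface. World frame = base frame: x ahead of the robot, y to its left, z up, the work surface at z = 0. Lengths are in m, angles in rad, forces in N, time in s.
With the tool pointing down it reaches from about 0.4 to 0.9 m from the base axis. Payload 5.6 kg.
Tool frame: the origin (TCP) lies midway between the tips of the shut fingers; the grasp point (between the pads) lies manip.grip_point_offset behind it (manip.grip_point_offset is the distance from the TCP to the grasp point, in m); z points along the fingers, y is the line along which they close (so a half turn about z gives the same grasp; the last joint's range is limited). The gripper opens to 92 mm and grips with 3 to 60 N. Pads are 20 mm wide; open, the fingers measure 128 mm over their backs; the gripper's body (75 mm by 189 mm) begins 69 mm behind the grasp point.
Start: joints at [1.304, 0.468, -0.012, 1.603, 0.006, 1.071, -0.056], TCP at [0.144, -0.634, 0.215] pointing down, gripper open.
Joint ranges: [-2.53, 2.53], [-0.31, 2.02], [-1.57, 1.55], [0.28, 2.44], [-1.29, 4.43], [0.15, 1.84], [-2.92, 2.92]. Speed limits (rad/s): [2.57, 2.57, 3.14, 3.14, 3.14, 3.14, 3.14].

### API

Orientations are given as a unit quaternion [x, y, z, w].
In Python, from bench import state, cams, ticket, manip gives the robot as it stands.
- The arm moves only by the shell command python3 -m inch 'ROWS'. ROWS is text: rows parted by semicolons, each of 7 numbers parted by spaces: the closure, from 0 (fully open) to 1 (shut), then the shift along the tool's x, y, z in cm, then the turn, a rotation vector about the tool's x, y, z in rad. A call has 1 to 5 rows; each row is the pose to reach, as a shift and turn from the pose commanded when the call began, along the tool's axes at that moment; what a row does not reach only later rows make up. A row lasts 1/10 s, in which the tool goes at most 50 mm and 8.59 degrees, less where a joint would pass 70% of its speed; a pose out of reach is approached as far as the arm can. A call with a gripper value outside its range is refused whole. The fingers move at their own pace and stop on an object; the grip force is fixed at half the most. Time passes only in rows, so rows that repeat a pose let the fingers close. It gives the time, the measured TCP pose, the force, the opening and the grip force at its end, in the units of the state.
- state(): the state, without advancing time (a new reading comes with each control period).
- cams.camera(name): name is "side" or "top"; returns a dict with "frame" (420x560x3 uint8, red, green, blue), "K" (3x3 intrinsics, pixels), "position" and "orientation" of the camera in the world. Camera axes: x right, y up, looking along -z (the intrinsics and any distortion apply to the point x, -y, -z); pixel columns grow to the right and rows downward; lengths in m; the calibration is good to about 2 mm. A picture is of the moment at which its call begins. There is no depth.
- ticket.close_job(): hands the job in; it is judged then, once.
The state is a dict: "t": time; "qpos": joint angles; "joint_vel": joint speeds; "effort": joint torques, N m; "ee_pos": TCP position; "ee_rot": TCP orientation; "contact_force": force on the tool from outside, world axes, zero at the start; "moment": the same for the moment, N m; "width": finger opening in m; "finger_force": force on a finger pad.
Only numpy, scipy, OpenCV 4.12 (cv2) and the standard library are available. Lean on these libraries where they do the work, as an engineer would, in place of code of your own. Each camera call takes 0.05 s, during which the arm holds its last target. There are 200 camera calls.

## Working session

There is one attempt and no reset: what is moved stays moved. The work goes in short steps, Python scripts to look and compute and a shell command to move; the robot and the scene stay as the last step left them, time stands still between calls to the robot, and variables do not carry over. Pictures are saved under pics/ and viewed, at most 10 in all, crops included, and the job is handed in when it is done.

```bash
mkdir -p pics; ls; python3 - <<'E'
from bench import state,cams,manip
import cv2,numpy as np
print(state()); print(manip.grip_point_offset)
for n in("top","side"):
    c=cams.camera(n); cv2.imwrite(f"pics/{n}0.png",c["frame"][:,:,::-1]); print(n,{k:v for k,v in c.items() if k!="frame"})
E
```

```text
pics
{'t': 0.0, 'qpos': array([ 1.30403354,  0.46834183, -0.01162907,  1.60360521,  0.00600756,
        1.07141975, -0.05632741]), 'joint_vel': array([ 1.02338888e-04,  1.09256974e-03,  8.19959301e-05,  1.21569345e-03,
        9.87082552e-04,  1.96659752e-04, -7.50761473e-04]), 'effort': array([ 1.88564895e-04, -5.20572031e+01, -1.21756093e-02, -2.43742579e+01,
       -5.66516945e-02,  1.73981977e-02,  1.77310008e-04]), 'ee_pos': array([ 0.14405138, -0.63324141,  0.21367093]), 'ee_rot': array([ 9.93751022e-01,  1.11616079e-01, -1.55209131e-04, -8.55770067e-04]), 'contact_force': array([ 0.24913946,  0.47155454, -0.23912337]), 'moment': array([-0.02080758, -0.00165043,  0.01910037]), 'finger_force': 0.0, 'width': 0.09200567565668877}
0.0187
top {'K': array([[417.49848135,   0.        , 277.02049646],
       [  0.        , 417.49848135, 211.41559318],
       [  0.        ,   0.        ,   1.        ]]), 'position': array([ 0.45050289, -0.01290519,  1.47451061]), 'orientation': array([ 0.02826892, -0.04035847, -0.70426769,  0.70822248])}
side {'K': array([[433.58645109,   0.        , 276.23422233],
       [  0.        , 433.58645109, 211.34569753],
       [  0.        ,   0.        ,   1.        ]]), 'position': array([-0.00864578,  0.71908917,  0.80625429]), 'orientation': array([-0.15172999,  0.44417281,  0.84211946, -0.26556229])}
```

View pics/top0.png

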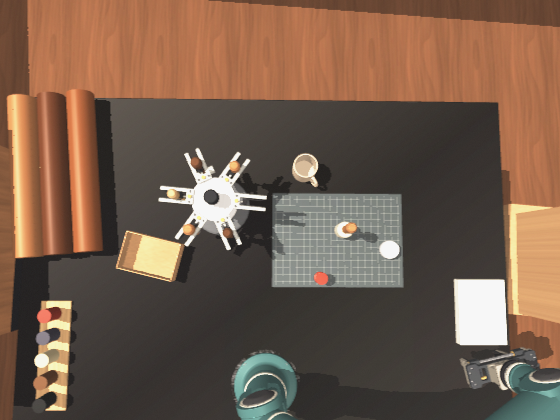

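View pics/side0.png

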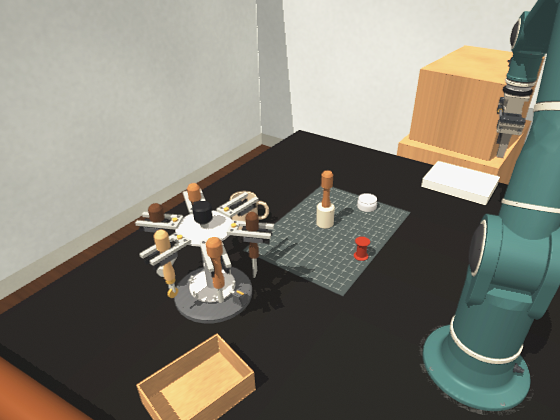

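The top view shows the knob near (211,197), the empty hook pointing right with its tip near (265,202), the maul pommel near (351,228), the mug at (305,168), the tin at (390,250), the spool at (321,278) and the box at (150,256). In the side view the brass mark appears to be near (238,293). I'll zoom in and set up the ray tools.

```bash
cat > h.py <<'E'
import numpy as np,cv2
from scipy.spatial.transform import Rotation as R
from bench import state,cams,manip
def ray(c,p):
    d=np.linalg.inv(c["K"])@[p[0],p[1],1]; d=R.from_quat(c["orientation"]).apply([d[0],-d[1],-d[2]])
    return c["position"],d
def onz(c,p,z):
    o,d=ray(c,p); return (o+d*(z-o[2])/d[2])
def proj(c,P):
    q=R.from_quat(c["orientation"]).inv().apply(np.array(P)-c["position"]); v=c["K"]@[q[0],-q[1],-q[2]]; return v[:2]/v[2]
def tri(c1,p1,c2,p2):
    o1,d1=ray(c1,p1);o2,d2=ray(c2,p2)
    s=np.linalg.lstsq(np.c_[d1,-d2],o2-o1,rcond=None)[0]
    a,b=o1+s[0]*d1,o2+s[1]*d2
    return (a+b)/2,np.linalg.norm(a-b)
E
python3 - <<'E'
from h import *
t=cams.camera("top");s=cams.camera("side")
a=cv2.resize(t["frame"][140:255,150:280],None,fx=4,fy=4,interpolation=2)
b=cv2.resize(s["frame"][175:325,125:285],None,fx=3.5,fy=3.5,interpolation=2)
cv2.imwrite("pics/ta.png",a[:,:,::-1]);cv2.imwrite("pics/sa.png",b[:,:,::-1])
print("knob",onz(t,(211,197),.276),tri(t,(211,197),s,(202,206)))
print("pommel",tri(t,(351,228),s,(327,174)),"head",onz(t,(344,231),.07))
E
```

```text
knob [0.60788319 0.15764426 0.276     ] (array([0.60919082, 0.15884779, 0.27369856]), np.float64(0.0026190190155624144))
pommel (array([ 0.52670532, -0.26391404,  0.18519738]), np.float64(0.0017175248284006881)) head [ 0.52243858 -0.26299436  0.07      ]
```

View pics/ta.png

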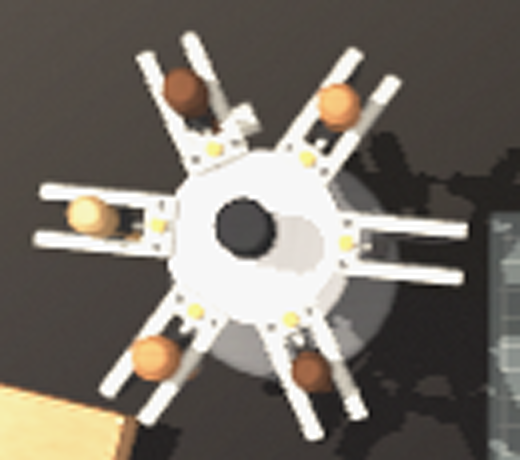

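View pics/sa.png

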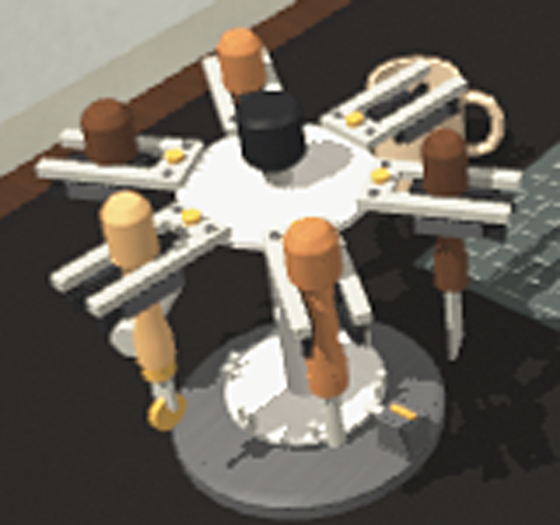

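```bash
python3 - <<'E'
from h import *
t=cams.camera("top");s=cams.camera("side")
f=t["frame"][185:210,198:224].max(2)
m=(f<75).astype(np.uint8); n,l,st,ce=cv2.connectedComponentsWithStats(m); i=1+st[1:,4].argmax(); k=ce[i]+[198,185]; print("knob px",k,st[i], onz(t,k,.265))
K=onz(t,k,.265)
# base disc visible? print projection of disc centre and radius
for n,p in(("tip",(266.2,203.6)),("button",(236.75,201))):
    P=onz(t,p,.225); d=P-K; print(n,P,np.hypot(*d[:2]),np.degrees(np.arctan2(d[1],d[0])))
for z in(.018,.03,.04,.05):
    P=onz(s,(239.9,292.1),z); d=P-K; print("mark",z,P,np.hypot(*d[:2]),np.degrees(np.arctan2(d[1],d[0])),proj(t,P))
for n,im,sl in(("top",t,None),):
    h=cv2.cvtColor(im["frame"],cv2.COLOR_RGB2HSV)
    for name,box in(("pommel",(335,215,365,245)),):
        x0,y0,x1,y1=box; hh=h[y0:y1,x0:x1]; m=((hh[:,:,0]<18)&(hh[:,:,1]>110)&(hh[:,:,2]>150)).astype(np.uint8)
        n,l,st,ce=cv2.connectedComponentsWithStats(m); i=1+st[1:,4].argmax(); print(ce[i]+[x0,y0],st[i])
        m=((hh[:,:,1]<100)&(hh[:,:,2]>150)).astype(np.uint8)
        n,l,st,ce=cv2.connectedComponentsWithStats(m); i=1+st[1:,4].argmax(); print(ce[i]+[x0,y0],st[i])
h=cv2.cvtColor(s["frame"],cv2.COLOR_RGB2HSV)[165:230,310:345]
m=((h[:,:,0]<18)&(h[:,:,1]>110)&(h[:,:,2]>90)).astype(np.uint8)
for y in range(0,65,3): 
    w=np.where(m[y])[0]; print(165+y,(310+w.min(),310+w.max()) if len(w) else None,end=' ')
print()
for z in(.002,.142,.188): print(z,proj(s,[.524,-.2635,z]),proj(t,[.524,-.2635,z]))
E
```

```text
knob px [213.52631579 197.36842105] [ 7  5 14 14 57] [0.60829761 0.15184809 0.265     ]
tip [ 0.59571416 -0.00130204  0.225     ] 0.15366621598647992 -94.69710857941925
button [0.60299024 0.08736237 0.225     ] 0.06470375864433933 -94.70501439135113
mark 0.018 [0.54637942 0.12990447 0.018     ] 0.0656915885674687 -160.4858228475347 [228.9740425 224.2525035]
mark 0.03 [0.53792999 0.13887393 0.03      ] 0.07155369509421218 -169.55330624302982 [225.998917   226.44678132]
mark 0.04 [0.53088879 0.14634848 0.04      ] 0.0776039356432015 -175.93617397025074 [223.47868088 228.30555945]
mark 0.05 [0.5238476  0.15382303 0.05      ] 0.08447310255990534 178.66033085463624 [220.92030217 230.19246932]
[349.32432432 227.91891892] [  7   8  15  10 111]
[345.41042345 227.8990228 ] [  0   0  30  30 307]
165 None 168 None 171 (np.int64(323), np.int64(331)) 174 (np.int64(321), np.int64(332)) 177 (np.int64(321), np.int64(332)) 180 (np.int64(321), np.int64(332)) 183 (np.int64(321), np.int64(332)) 186 (np.int64(322), np.int64(331)) 189 (np.int64(324), np.int64(329)) 192 (np.int64(323), np.int64(328)) 195 (np.int64(323), np.int64(328)) 198 (np.int64(323), np.int64(328)) 201 (np.int64(322), np.int64(329)) 204 (np.int64(322), np.int64(329)) 207 (np.int64(325), np.int64(325)) 210 None 213 None 216 None 219 None 222 None 225 None 228 None 
0.002 [325.29115426 225.2133124 ] [340.73492518 231.52466496]
0.142 [327.34640892 187.03799164] [348.13049283 229.38505744]
0.188 [328.07731514 173.46177648] [350.90869915 228.58129613]
```

```bash
cat >> h.py <<'E'
def to(P,yaw=None):
    s=state(); r=R.from_quat(s["ee_rot"]); d=r.inv().apply(np.array(P)-s["ee_pos"])*100
    x=r.apply([1,0,0]); y=np.arctan2(x[1],x[0])
    print("t",s["t"],"pos",s["ee_pos"].round(4),"yaw",round(y,3),"shift cm",d.round(2),"F",s["contact_force"].round(1),"w",round(s["width"],4))
    if yaw is not None:
        x=np.array([0,0,0.]); q=R.from_euler('z',yaw)*R.from_quat([1,0,0,0]); print("rotvec",(r.inv()*q).as_rotvec().round(3))
E
python3 -m inch '0 21 -2 -10 0 0 0;0 21 -2 -10 0 0 0;0 21 -2 -10 0 0 0;0 21 -2 -10 0 0 0;0 21 -2 -10 0 0 0'
python3 -m inch '0 20 -2 -4 0 0 0;0 20 -2 -4 0 0 0;0 20 -2 -4 0 0 0;0 20 -2 -4 0 0 0;0 20 -2 -4 0 0 0'
python3 - <<'E'
from h import *
t=cams.camera("top");s=cams.camera("side")
b=np.array([(347,244),(307,159),(214,150),(159,226),(196,312),(291,320)])/4+[150,140]
P=np.array([onz(t,p,.228)[:2] for p in b]);c=P.mean(0);print("axis top",c,np.hypot(*(P-c).T),np.degrees(np.arctan2(*(P-c).T[::-1])))
bs=np.array([(356,119),(381,176),(191,216),(176,156)])/3.5+[125,175]
for p in bs: print("side btn",onz(s,p,.228))
print("knob side top",onz(s,(125+271/3.5,175+101/3.5),.276),"knob top-view",onz(t,(211.25,197),.276))
tip=onz(t,(266.2,203.6),.225)[:2]-c;print(np.hypot(*tip),np.degrees(np.arctan2(tip[1],tip[0])))
to([*c,.36],1.3)
E
```

```text
t: 0.8
ee_pos: [0.3487, -0.566, 0.3164]
ee_rot: [0.994, 0.113, 0.001, 0.001]
contact_force: [0.1, -0.3, -1.2]
width: 0.0919
finger_force: 0.0
t: 1.3
ee_pos: [0.5428, -0.4981, 0.3547]
ee_rot: [0.993, 0.117, 0.002, -0.001]
contact_force: [-0.2, 0.4, 0.8]
width: 0.0917
finger_force: 0.0
axis top [0.60900426 0.15809737] [0.07126191 0.07039612 0.07098739 0.0702625  0.07116591 0.0705401 ] [ -95.13661638  -34.57757652   25.10352195   84.90042146  144.97222832
 -154.81173405]
side btn [0.60449583 0.08758736 0.228     ]
side btn [0.54660577 0.12936347 0.228     ]
side btn [0.61840163 0.22986179 0.228     ]
side btn [0.67529065 0.18882264 0.228     ]
knob side top [0.61313923 0.15484477 0.276     ] knob top-view [0.60788827 0.15692454 0.276     ]
0.15995248326725384 -94.76607623569039
t 1.4 pos [ 0.5369 -0.5023  0.3539] yaw 0.227 shift cm [ 21.91 -62.72  -0.57] F [-0.7  0.6  0.2] w 0.0918
rotvec [-1.000e-03 -0.000e+00 -1.073e+00]
```

```bash
python3 -m inch '0 7.3 -21 -0.5 0 0 0;0 7.3 -21 -0.5 0 0 0;0 7.3 -21 -0.5 0 0 0;0 7.3 -21 -0.5 0 0 0;0 7.3 -21 -0.5 0 0 0' | head -2
python3 -m inch '0 7.3 -21 0 0 0 0;0 7.3 -21 0 0 0 0;0 7.3 -21 0 0 0 0;0 7.3 -21 0 0 0 0;0 7.3 -21 0 0 0 0'| head -2
python3 -m inch '0 7.3 -20.7 0 0 0 0;0 7.3 -20.7 0 0 0 0;0 7.3 -20.7 0 0 0 0;0 7.3 -20.7 0 0 0 0;0 7.3 -20.7 0 0 0 0'| head -2
python3 -m inch '0 0 0 0 0 0 -0.7;0 0 0 0 0 0 -0.7;0 0 0 0 0 0 -0.7;0 0 0 0 0 0 -0.7;0 0 0 0 0 0 -0.7'| head -2
python3 -m inch '0 0 0 0 0 0 -0.37;0 0 0 0 0 0 -0.37;0 0 0 0 0 0 -0.37;0 0 0 0 0 0 -0.37'| head -2
python3 -c "
from h import *
to([.609,.158,.243],1.3);print(state()['qpos'])"
```

```text
t: 1.9
ee_pos: [0.5589, -0.2792, 0.3602]
t: 2.4
ee_pos: [0.5833, -0.0586, 0.3598]
t: 2.9
ee_pos: [0.6085, 0.1595, 0.3593]
t: 3.4
ee_pos: [0.6096, 0.153, 0.3592]
t: 3.8
ee_pos: [0.6096, 0.1532, 0.3592]
t 3.8 pos [0.6096 0.1532 0.3592] yaw 1.29 shift cm [ 0.46 -0.19 11.62] F [ 0.1 -0.4 -0.3] w 0.0916
rotvec [ 0.     0.002 -0.01 ]
[ 0.11134918  0.39372847 -0.57087168  1.4456141   0.21476035  1.36546988
 -0.74914749]
```

```bash
python3 -m inch '0 0.4 -0.2 5 0 0 0;0 0.4 -0.2 9 0 0 0;0 0.4 -0.2 11.6 0 0 0;0 0.4 -0.2 11.6 0 0 0;0 0.4 -0.2 11.6 0 0 0'
python3 -c "
from h import *
to([.609,.158,.243],1.3)"
python3 -m inch '0.6 0 0 0 0 0 0;0.9 0 0 0 0 0 0;1 0 0 0 0 0 0;1 0 0 0 0 0 0;1 0 0 0 0 0 0'
python3 -m inch '1 0 0 0 0 0 0;1 0 0 0 0 0 0;1 0 0 0 0 0 0'
```

```text
t: 4.3
ee_pos: [0.6091, 0.1595, 0.2442]
ee_rot: [0.799, 0.602, -0.0, 0.0]
contact_force: [0.3, -0.4, 0.6]
width: 0.0918
finger_force: 0.0
t 4.3 pos [0.6091 0.1595 0.2442] yaw 1.291 shift cm [-0.15  0.03  0.12] F [ 0.3 -0.4  0.6] w 0.0918
rotvec [ 0.     0.    -0.009]
t: 4.8
ee_pos: [0.6088, 0.1606, 0.2439]
ee_rot: [0.798, 0.603, 0.0, 0.0]
contact_force: [-0.7, -0.0, 0.7]
width: 0.0543
finger_force: 0.0
t: 5.1
ee_pos: [0.6103, 0.1601, 0.2437]
ee_rot: [0.798, 0.602, 0.001, 0.001]
contact_force: [5.5, -0.0, -2.0]
width: 0.0436
finger_force: 30.0
```

```bash
m(){ python3 -c "
from h import *
s=state();x=R.from_quat(s['ee_rot']).apply([1,0,0]);print('yaw',np.arctan2(x[1],x[0]).round(3),'M',s['moment'].round(2),'F',s['contact_force'].round(1),s['ee_pos'].round(4))"; }
m
python3 -m inch '1 0 0 0 0 0 0.1;1 0 0 0 0 0 0.2;1 0 0 0 0 0 0.3;1 0 0 0 0 0 0.4;1 0 0 0 0 0 0.4'>/dev/null; m
python3 -m inch '1 0 0 0 0 0 0.1;1 0 0 0 0 0 0.2;1 0 0 0 0 0 0.3;1 0 0 0 0 0 0.4;1 0 0 0 0 0 0.4'>/dev/null; m
python3 -m inch '1 0 0 0 0 0 0.1;1 0 0 0 0 0 0.2;1 0 0 0 0 0 0.3;1 0 0 0 0 0 0.4;1 0 0 0 0 0 0.4'>/dev/null; m
python3 - <<'E'
from h import *
t=cams.camera("top");s=cams.camera("side")
a=cv2.resize(t["frame"][140:260,150:290],None,fx=4,fy=4,interpolation=2)
b=cv2.resize(s["frame"][170:330,125:285],None,fx=3,fy=3,interpolation=2)
im=np.zeros((480,560+480-240,3),np.uint8)
a=cv2.resize(a,(400,343)); im[:343,:400]=a; im[:400,400:]=cv2.resize(b,(400,400))
cv2.imwrite("pics/c1.png",im[:,:,::-1])
E
```

```text
yaw 1.293 M [-0.08 -0.98  0.1 ] F [ 5.5 -0.  -2. ] [0.6103 0.1601 0.2437]
yaw 0.893 M [ 0.1  -1.13 -0.04] F [ 5.2  0.4 -2.4] [0.61   0.1605 0.2437]
yaw 0.494 M [ 0.13 -1.14  0.25] F [ 5.6  0.  -2.5] [0.6098 0.1608 0.2436]
yaw 0.095 M [ 0.13 -1.14  0.22] F [ 4.8  1.6 -2.1] [0.6098 0.1611 0.2437]
```

View pics/c1.png

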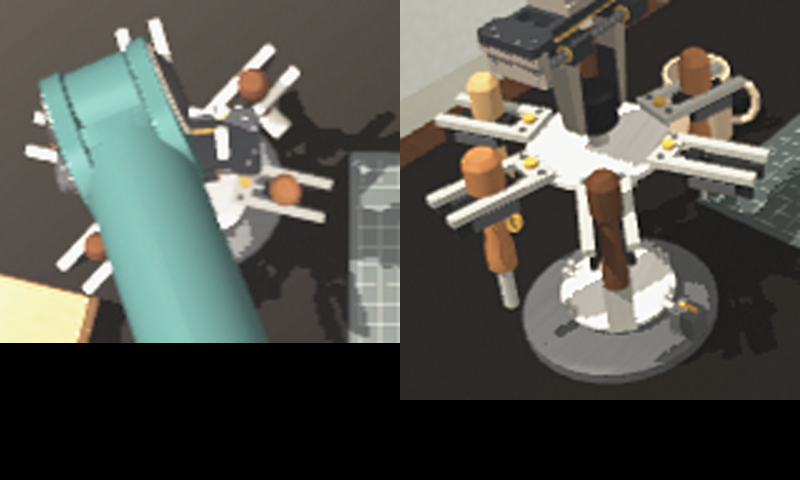

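The side view (right half) shows the empty hook, with its button at full-frame (232.6,227.2) and prong mid-tip near (269.4,237.2), and the brass mark near (240.2,292.4). It still needs some clockwise turning.

```bash
python3 - <<'E'
from h import *
s=cams.camera("side");c=np.array([.609,.158])
for n,p,z in(("btn",(232.6,227.2),.228),("tip",(269.4,237.2),.225))+tuple((f"mark{z}",(240.2,292.4),z) for z in(.03,.04,.045,.05)):
    d=onz(s,p,z)[:2]-c;print(n,np.hypot(*d).round(4),np.degrees(np.arctan2(d[1],d[0])).round(1))
h=cv2.cvtColor(s["frame"],cv2.COLOR_RGB2HSV)[285:300,232:250];m=(h[:,:,1]>120)&(h[:,:,2]>130);ys,xs=np.where(m);print(list(zip(xs+232,ys+285)))
for a in(-165,-170,-175,180,175):
  for z in(.04,.05):
    print(a,z,[proj(s,[c[0]+r*np.cos(np.radians(a)),c[1]+r*np.sin(np.radians(a)),z]).round(1).tolist() for r in(.08,.105)])
E
```

```text
btn 0.0683 -161.8
tip 0.1592 -165.0
mark0.03 0.0748 -165.5
mark0.04 0.0802 -171.9
mark0.045 0.0832 -174.8
mark0.05 0.0865 -177.5
[(np.int64(237), np.int64(291)), (np.int64(238), np.int64(291)), (np.int64(239), np.int64(291)), (np.int64(237), np.int64(292)), (np.int64(238), np.int64(292)), (np.int64(239), np.int64(292)), (np.int64(240), np.int64(292)), (np.int64(241), np.int64(292)), (np.int64(239), np.int64(293)), (np.int64(240), np.int64(293)), (np.int64(241), np.int64(293)), (np.int64(242), np.int64(293)), (np.int64(243), np.int64(293)), (np.int64(242), np.int64(294)), (np.int64(243), np.int64(294))]
-165 0.04 [[242.0, 289.8], [251.2, 292.2]]
-165 0.05 [[241.7, 286.9], [250.9, 289.3]]
-170 0.04 [[240.7, 291.7], [249.5, 294.7]]
-170 0.05 [[240.4, 288.7], [249.3, 291.7]]
-175 0.04 [[239.2, 293.5], [247.6, 297.1]]
-175 0.05 [[238.9, 290.5], [247.4, 294.1]]
180 0.04 [[237.5, 295.2], [245.4, 299.4]]
180 0.05 [[237.2, 292.3], [245.1, 296.4]]
175 0.04 [[235.6, 296.8], [242.9, 301.6]]
175 0.05 [[235.3, 293.9], [242.6, 298.6]]
```

```bash
m(){ python3 -c "
from h import *
s=state();x=R.from_quat(s['ee_rot']).apply([1,0,0]);print('yaw',np.arctan2(x[1],x[0]).round(3),'M',s['moment'].round(2))"; }
python3 -m inch '1 0 0 0 0 0 0.05;1 0 0 0 0 0 0.05;1 0 0 0 0 0 0.05'>/dev/null; m
python3 -m inch '1 0 0 0 0 0 0.04;1 0 0 0 0 0 0.04;1 0 0 0 0 0 0.04'>/dev/null; m
python3 -m inch '1 0 0 0 0 0 0.03;1 0 0 0 0 0 0.03;1 0 0 0 0 0 0.03'>/dev/null; m
python3 -m inch '1 0 0 0 0 0 0.03;1 0 0 0 0 0 0.03;1 0 0 0 0 0 0.03'>/dev/null; m
python3 -m inch '1 0 0 0 0 0 0.02;1 0 0 0 0 0 0.02;1 0 0 0 0 0 0.02'>/dev/null; m
python3 -m inch '1 0 0 0 0 0 0.02;1 0 0 0 0 0 0.02;1 0 0 0 0 0 0.02'>/dev/null; m
```

```text
yaw 0.047 M [ 0.14 -1.08 -0.  ]
yaw 0.007 M [ 0.2  -1.06  0.05]
yaw -0.023 M [ 0.14 -1.13 -0.09]
yaw -0.054 M [ 0.14 -1.09 -0.25]
yaw -0.074 M [ 0.18 -1.07 -0.18]
yaw -0.094 M [ 0.19 -1.07 -0.28]
```

```bash
m(){ python3 -c "
from h import *
s=state();x=R.from_quat(s['ee_rot']).apply([1,0,0]);print('yaw',np.arctan2(x[1],x[0]).round(3),'M',s['moment'].round(2))"; }
python3 -m inch '1 0 0 0 0 0 0.02;1 0 0 0 0 0 0.02;1 0 0 0 0 0 0.02'>/dev/null; m
python3 -m inch '1 0 0 0 0 0 0.02;1 0 0 0 0 0 0.02;1 0 0 0 0 0 0.02'>/dev/null; m
python3 -m inch '1 0 0 0 0 0 0.02;1 0 0 0 0 0 0.02;1 0 0 0 0 0 0.02'>/dev/null; m
```

```text
yaw -0.114 M [ 0.2  -1.06 -0.33]
yaw -0.134 M [ 0.19 -1.07 -0.28]
yaw -0.153 M [ 0.17 -1.09 -0.13]
```

```bash
m(){ python3 -c "
from h import *
s=state();x=R.from_quat(s['ee_rot']).apply([1,0,0]);print('yaw',np.arctan2(x[1],x[0]).round(3),'M',s['moment'].round(2))"; }
python3 -m inch '1 0 0 0 0 0 0.02;1 0 0 0 0 0 0.02;1 0 0 0 0 0 0.02'>/dev/null; m
python3 -m inch '1 0 0 0 0 0 0.02;1 0 0 0 0 0 0.02;1 0 0 0 0 0 0.02'>/dev/null; m
```

```text
yaw -0.173 M [ 0.13 -1.07  0.04]
yaw -0.191 M [ 0.16 -1.04  0.48]
```

```bash
python3 -m inch '1 0 0 0 0 0 -0.02;1 0 0 0 0 0 -0.02;0.3 0 0 0 0 0 -0.02;0 0 0 0 0 0 -0.02;0 0 0 0 0 0 -0.02'
python3 -m inch '0 0 0 -2 0 0 0;0 0 0 -5 0 0 0;0 0 0 -10 0 0 0;0 0 0 -12 0 0 0;0 0 0 -12 0 0 0'
python3 -m inch '0 -15 15 0 0 0 0;0 -15 15 0 0 0 0;0 -15 15 0 0 0 0;0 -15 15 0 0 0 0;0 -15 15 0 0 0 0'
python3 - <<'E'
from h import *
t=cams.camera("top")
a=cv2.resize(t["frame"][140:260,150:290],None,fx=4,fy=4,interpolation=2)
cv2.imwrite("pics/c2.png",a[:,:,::-1]); to([.522,-.264,.36],1.57)
E
```

```text
t: 10.55
ee_pos: [0.6082, 0.1604, 0.2434]
ee_rot: [0.996, -0.088, -0.001, 0.0]
contact_force: [0.3, -0.4, 0.4]
width: 0.0651
finger_force: 0.0
t: 11.05
ee_pos: [0.6099, 0.1611, 0.3677]
ee_rot: [0.996, -0.088, 0.003, -0.001]
contact_force: [0.4, 0.3, -0.5]
width: 0.0918
finger_force: 0.0
t: 11.55
ee_pos: [0.4307, 0.0361, 0.3625]
ee_rot: [0.996, -0.09, -0.001, 0.001]
contact_force: [0.7, 0.8, -0.2]
width: 0.0919
finger_force: 0.0
t 11.6 pos [0.4314 0.0364 0.363 ] yaw -0.18 shift cm [14.29 27.94  0.33] F [ 0.  -0.5  0.4] w 0.0921
rotvec [ 0.     0.003 -1.75 ]
```

View pics/c2.png

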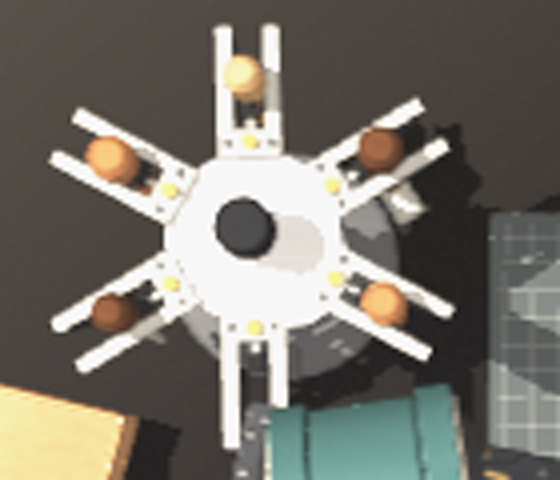

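The empty hook now points down in the image (button at crop (255,328)), straight over the front of the stand. Next I'll measure its angle and refine the maul position while travelling.

```bash
python3 -m inch '0 7.2 14 0 0 0 0;0 7.2 14 0 0 0 0;0 7.2 14 0 0 0 0;0 7.2 14 0 0 0 0;0 7.2 14 0 0 0 0' >/dev/null
python3 - <<'E'
from h import *
t=cams.camera("top");s=cams.camera("side")
b=np.array([(251,141),(333,186),(336,279),(255,328),(171,285),(170,191)])/4+[150,140]
P=np.array([onz(t,p,.228)[:2] for p in b]);c=P.mean(0);print("axis",c,np.degrees(np.arctan2(*(P-c).T[::-1])))
print("maul",tri(t,(350,228.4),s,(327,178)))
for z in(.165,.188): print(proj(s,[.525,-.264,z]),proj(t,[.525,-.264,z]))
h=cv2.cvtColor(s["frame"],cv2.COLOR_RGB2HSV)[205:227,312:340];m=(h[:,:,1]<110)&(h[:,:,2]>140)
for y in range(0,22,3):
    w=np.where(m[y])[0];print(205+y,(312+w.min(),312+w.max()) if len(w) else None,end=' ')
to([.525,-.262,.36],0)
E
```

```text
axis [0.6091317  0.15784959] [   2.15752389  -57.87805756 -117.66855634 -177.49299248  122.45452267
   62.44482067]
maul (array([ 0.52599219, -0.26339858,  0.17225667]), np.float64(0.0012558885141608928))
[327.49774929 180.15344803] [349.64987678 228.67369825]
[327.86450391 173.29971419] [351.06578921 228.25924551]
205 (np.int64(316), np.int64(333)) 208 (np.int64(313), np.int64(336)) 211 (np.int64(316), np.int64(334)) 214 (np.int64(315), np.int64(333)) 217 (np.int64(316), np.int64(333)) 220 (np.int64(316), np.int64(333)) 223 (np.int64(316), np.int64(332)) 226 (np.int64(316), np.int64(335)) t 12.2 pos [ 0.4814 -0.1094  0.3627] yaw -0.174 shift cm [ 6.93 14.27  0.25] F [0.3 0.2 0.6] w 0.0922
rotvec [-0.001  0.002 -0.174]
```

```bash
python3 -m inch '0 7 14.1 0.3 0 0 0;0 7 14.1 0.3 0 0 0;0 7 14.1 0.3 0 0 0;0 7 14.1 0.3 0 0 0;0 7 14.1 0.3 0 0 -0.1' >/dev/null
python3 -m inch '0 0 0 0 0 0 -0.074;0 0 0 0 0 0 -0.074'
python3 -c "
from h import *
to([.5265,-.262,.151],0)"
```

```text
t: 12.9
ee_pos: [0.526, -0.2598, 0.3604]
ee_rot: [1.0, 0.001, 0.0, -0.001]
contact_force: [0.1, 0.9, 0.6]
width: 0.0919
finger_force: 0.0
t 12.9 pos [ 0.526  -0.2598  0.3604] yaw 0.001 shift cm [ 0.05  0.24 20.94] F [0.1 0.9 0.6] w 0.0919
rotvec [-0.001 -0.     0.001]
```

```bash
python3 -m inch '0 0 0 5 0 0 0;0 0 0 10 0 0 0;0 0 0 15 0 0 0;0 0 0 19 0 0 0;0 0 0 20.9 0 0 0' >/dev/null
python3 -m inch '0 0 0 0 0 0 0;0.6 0 0 0 0 0 0;0.9 0 0 0 0 0 0;1 0 0 0 0 0 0;1 0 0 0 0 0 0'
python3 -m inch '1 0 0 0 0 0 0;1 0 0 0 0 0 0;1 0 0 0 0 0 0;1 0 0 0 0 0 0;1 0 0 0 0 0 0'
```

```text
t: 13.9
ee_pos: [0.5259, -0.2626, 0.1529]
ee_rot: [1.0, -0.001, 0.001, 0.0]
contact_force: [-0.2, -0.1, 0.4]
width: 0.062
finger_force: 0.0
t: 14.4
ee_pos: [0.5253, -0.2627, 0.1516]
ee_rot: [1.0, -0.001, 0.0, 0.0]
contact_force: [-0.4, -0.3, 0.3]
width: 0.0335
finger_force: 30.0
```

```bash
python3 -m inch '0.6 0 0 0 0 0 0;0 0 0 0 0 0 0;0 0 0 0 0 0 0;0 0 0 0 0 0 0;0 0 0 0 0 0 0' >/dev/null
python3 -m inch '0 0 0 0 0 0 -0.12;0 0 0 0 0 0 -0.24;0 0 0 0 0 0 -0.36;0 0 0 0 0 0 -0.48;0 0 0 0 0 0 -0.6' >/dev/null
python3 -m inch '0 0 0 0 0 0 -0.12;0 0 0 0 0 0 -0.24;0 0 0 0 0 0 -0.36;0 0 0 0 0 0 -0.48;0 0 0 0 0 0 -0.6' >/dev/null
python3 -m inch '0 0 0 0 0 0 -0.12;0 0 0 0 0 0 -0.24;0 0 0 0 0 0 -0.36;0 0 0 0 0 0 -0.41;0 0 0 0 0 0 -0.41'
python3 -c "
from h import *
to([.5265,-.2627,.151],1.611);print(state()['qpos'])"
```

```text
t: 16.4
ee_pos: [0.5252, -0.2625, 0.1515]
ee_rot: [0.694, 0.72, 0.0, -0.0]
contact_force: [-0.3, -1.0, 0.5]
width: 0.0917
finger_force: 0.0
t 16.4 pos [ 0.5252 -0.2625  0.1515] yaw 1.607 shift cm [-0.03  0.13  0.05] F [-0.3 -1.   0.5] w 0.0917
rotvec [-0.    -0.    -0.004]
[ 0.66400919  0.46284034 -0.33218611  1.79883893  0.18521288  0.9105102
  0.28682843]
```

```bash
python3 -m inch '0.6 0 0.1 0 0 0 0;0.9 0 0.1 0 0 0 0;1 0 0.1 0 0 0 0;1 0 0.1 0 0 0 0;1 0 0.1 0 0 0 0'
python3 -m inch '1 0 0 0 0 0 0;1 0 0 0 0 0 0;1 0 0 0 0 0 0;1 0 0 0 0 0 0;1 0 0 0 0 0 0'
python3 -m inch '1 0 0 -1 0 0 0;1 0 0 -3 0 0 0;1 0 0 -6 0 0 0;1 0 0 -10 0 0 0;1 0 0 -10 0 0 0'
python3 -c "
from h import *
to([.40,.1525,.245],1.611)"
```

```text
t: 16.9
ee_pos: [0.5263, -0.2623, 0.1516]
ee_rot: [0.694, 0.72, -0.0, 0.0]
contact_force: [0.3, -0.4, -0.7]
width: 0.0544
finger_force: 0.0
t: 17.4
ee_pos: [0.5264, -0.2624, 0.1516]
ee_rot: [0.694, 0.72, 0.0, 0.0]
contact_force: [0.4, 0.2, -0.6]
width: 0.0334
finger_force: 30.0
t: 17.9
ee_pos: [0.5291, -0.2633, 0.2573]
ee_rot: [0.694, 0.72, 0.001, 0.005]
contact_force: [1.6, 1.2, -3.6]
width: 0.0337
finger_force: 30.0
t 17.9 pos [ 0.5291 -0.2633  0.2573] yaw 1.608 shift cm [ 42.03 -11.37   0.94] F [ 1.6  1.2 -3.6] w 0.0337
rotvec [ 0.008  0.005 -0.003]
```

```bash
python3 -m inch '1 4 -3.9 0 0 0 0;1 8 -7.8 0 0 0 0;1 12 -11.3 0 0 0 0;1 16 -11.3 0 0 0 0;1 19 -11.3 0 0 0 0' >/dev/null
python3 -m inch '1 4 0 0 0 0 0;1 8 0 0 0 0 0;1 12 0 0 0 0 0;1 16 0 0 0 0 0;1 18 0 0 0 0 0' >/dev/null
python3 -m inch '1 2 0 0 0 0 0;1 4 0 0 0 0 0;1 5 0 0 0 0 0;1 5 0 0 0 0 0;1 5 0 0 0 0 0' 
python3 - <<'E'
from h import *
t=cams.camera("top");s=cams.camera("side")
b=cv2.resize(s["frame"][150:330,125:325],None,fx=4,fy=4,interpolation=2)[:600]
a=cv2.resize(t["frame"][180:290,170:300],None,fx=5,fy=5,interpolation=2)
cv2.imwrite("pics/d_s.png",cv2.resize(b,(640,480))[:,:,::-1]);cv2.imwrite("pics/d_t.png",a[:,:,::-1])
to([.40,.1525,.24],1.611)
E
```

```text
t: 19.4
ee_pos: [0.3975, 0.1521, 0.2511]
ee_rot: [0.694, 0.72, -0.001, -0.0]
contact_force: [0.2, -0.6, -4.2]
width: 0.0337
finger_force: 30.0
t 19.5 pos [0.3978 0.1519 0.2513] yaw 1.606 shift cm [0.05 0.22 1.13] F [-0.5  0.4 -4.6] w 0.0335
rotvec [-0.001  0.001 -0.005]
```

View pics/d_s.png

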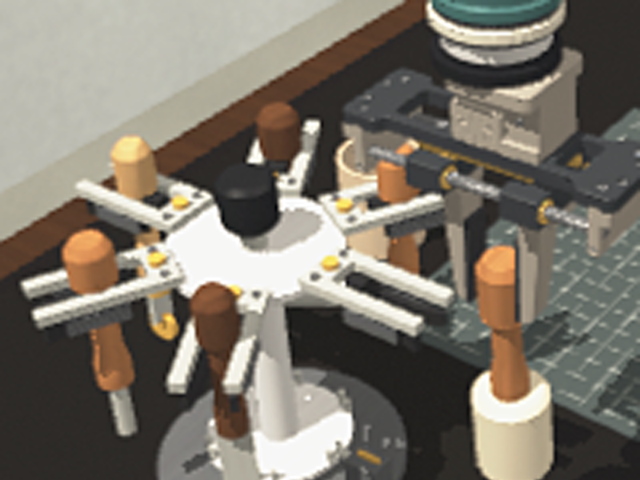

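The side view shows the maul hanging upright in the fingers in front of the empty hook, with its prong tips at crop (447,288) and (418,322). The hand is lined up, so I'll lower it and approach.

```bash
python3 -m inch '1 0.05 1 0.6 0 0 -0.004;1 0.05 2 1.25 0 0 -0.004;1 0.05 3 1.25 0 0 -0.004;1 0.05 4.2 1.25 0 0 -0.004;1 0.05 4.2 1.25 0 0 -0.004' >/dev/null
python3 -m inch '1 0 0 0 0 0 0;1 0 0 0 0 0 0;1 0 0 0 0 0 0'
python3 - <<'E'
from h import *
to([.5056,.1567,.2346],1.611)
s=cams.camera("side");t=cams.camera("top")
e=state()["ee_pos"]
f=s["frame"][170:320,190:310]
cv2.imwrite("pics/e.png",cv2.resize(f,(480,600),interpolation=2)[:,:,::-1])
print("axis proj rows",[proj(s,[e[0],e[1],z]).round(1).tolist() for z in(.09,.13,.20,.229,.275)])
E
```

```text
t: 20.3
ee_pos: [0.4394, 0.1553, 0.2391]
ee_rot: [0.692, 0.722, -0.0, 0.0]
contact_force: [-0.1, 1.2, -4.8]
width: 0.0336
finger_force: 30.0
t 20.3 pos [0.4394 0.1553 0.2391] yaw 1.612 shift cm [-0.13  6.62  0.45] F [-0.1  1.2 -4.8] w 0.0336
rotvec [-0.     0.     0.001]
axis proj rows [[266.6, 294.7], [266.1, 281.8], [265.0, 257.9], [264.5, 247.4], [263.8, 230.0]]
```

View pics/e.png

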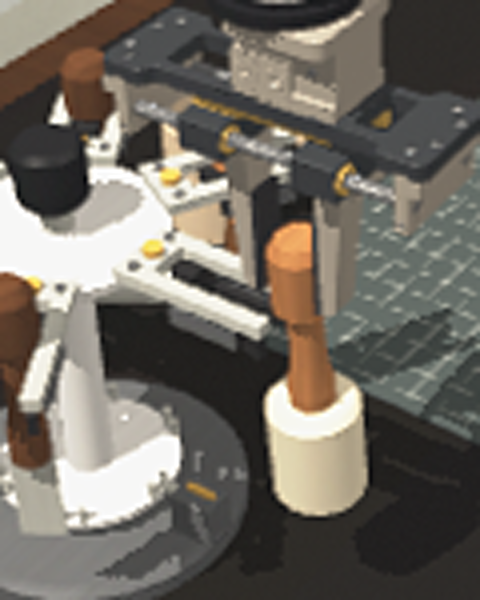

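```bash
python3 -m inch '1 -0.13 0.2 0 0 0 0;1 -0.13 0.5 0 0 0 0;1 -0.13 0.5 0 0 0 0'|sed -n 2,4p
python3 -m inch '1 0 0.2 0 0 0 0;1 0 0.4 0 0 0 0;1 0 0.6 0 0 0 0;1 0 0.6 0 0 0 0'|sed -n 2,4p
python3 -m inch '1 0 0.2 0 0 0 0;1 0 0.4 0 0 0 0;1 0 0.6 0 0 0 0;1 0 0.6 0 0 0 0'|sed -n 2,4p
python3 -m inch '1 0 0.2 0 0 0 0;1 0 0.4 0 0 0 0;1 0 0.6 0 0 0 0;1 0 0.6 0 0 0 0'|sed -n 2,4p
```

```text
ee_pos: [0.4453, 0.1541, 0.2391]
ee_rot: [0.693, 0.721, 0.0, 0.0]
contact_force: [0.1, 0.9, -3.8]
ee_pos: [0.4511, 0.1546, 0.239]
ee_rot: [0.692, 0.721, 0.0, -0.0]
contact_force: [0.1, -0.0, -4.6]
ee_pos: [0.4571, 0.1549, 0.239]
ee_rot: [0.692, 0.721, 0.0, -0.0]
contact_force: [-0.7, 0.4, -5.3]
ee_pos: [0.4631, 0.1552, 0.239]
ee_rot: [0.692, 0.721, 0.0, -0.0]
contact_force: [-1.0, 1.7, -5.0]
```

```bash
python3 -m inch '1 0 0.2 0 0 0 0;1 0 0.4 0 0 0 0;1 0 0.4 0 0 0 0'|sed -n 2,4p
python3 -m inch '1 0 0.2 0 0 0 0;1 0 0.4 0 0 0 0;1 0 0.4 0 0 0 0'|sed -n 2,4p
python3 -m inch '1 0 0.2 0 0 0 0;1 0 0.4 0 0 0 0;1 0 0.4 0 0 0 0'|sed -n 2,4p
python3 -m inch '1 0 0.1 0 0 0 0;1 0 0.2 0 0 0 0;1 0 0.2 0 0 0 0'|sed -n 2,4p
```

```text
ee_pos: [0.4671, 0.1553, 0.239]
ee_rot: [0.692, 0.721, 0.0, -0.0]
contact_force: [-1.7, 3.3, -5.8]
ee_pos: [0.4713, 0.1554, 0.2391]
ee_rot: [0.692, 0.721, 0.0, 0.0]
contact_force: [0.2, 3.7, -5.9]
ee_pos: [0.4754, 0.1555, 0.2391]
ee_rot: [0.693, 0.721, 0.0, 0.0]
contact_force: [-0.4, 3.7, -5.4]
ee_pos: [0.477, 0.1555, 0.2391]
ee_rot: [0.692, 0.721, 0.0, 0.0]
contact_force: [-0.4, 4.8, -5.5]
```

```bash
python3 -m inch '1 0.1 0 0 0 0 0;1 0.1 0 0 0 0 0;1 0.1 0 0 0 0 0'|sed -n 2,4p
python3 -m inch '1 0.1 0 0 0 0 0;1 0.1 0 0 0 0 0;1 0.1 0 0 0 0 0'|sed -n 2,4p
```

```text
ee_pos: [0.477, 0.1561, 0.2391]
ee_rot: [0.693, 0.721, -0.0, 0.0]
contact_force: [-0.6, 3.1, -5.0]
ee_pos: [0.4769, 0.1571, 0.2391]
ee_rot: [0.693, 0.721, -0.0, 0.0]
contact_force: [-1.0, 2.0, -5.0]
```

```bash
python3 -m inch '1 0.1 0 0 0 0 0;1 0.1 0 0 0 0 0;1 0.1 0 0 0 0 0'|sed -n 2,4p
python3 -m inch '1 0.06 0 0 0 0 0;1 0.06 0 0 0 0 0;1 0.06 0 0 0 0 0'|sed -n 2,4p
python3 - <<'E'
from h import *
t=cams.camera("top");s=cams.camera("side")
a=cv2.resize(t["frame"][140:250,150:280],None,fx=4,fy=4,interpolation=2); b=cv2.resize(s["frame"][180:320,150:300],None,fx=2.6,fy=2.6,interpolation=2)
im=np.zeros((440,520+b.shape[1]-120,3),np.uint8); im[:,:400]=a[:,:400]; im[:b.shape[0],400:]=b
cv2.imwrite("pics/f.png",im[:,:,::-1]); print(im.shape)
E
```

```text
ee_pos: [0.4768, 0.1581, 0.2391]
ee_rot: [0.693, 0.721, -0.0, 0.0]
contact_force: [0.6, -0.2, -4.5]
ee_pos: [0.4768, 0.1588, 0.2391]
ee_rot: [0.693, 0.721, -0.0, 0.0]
contact_force: [-0.1, -0.4, -4.4]
(440, 790, 3)
```

View pics/f.png

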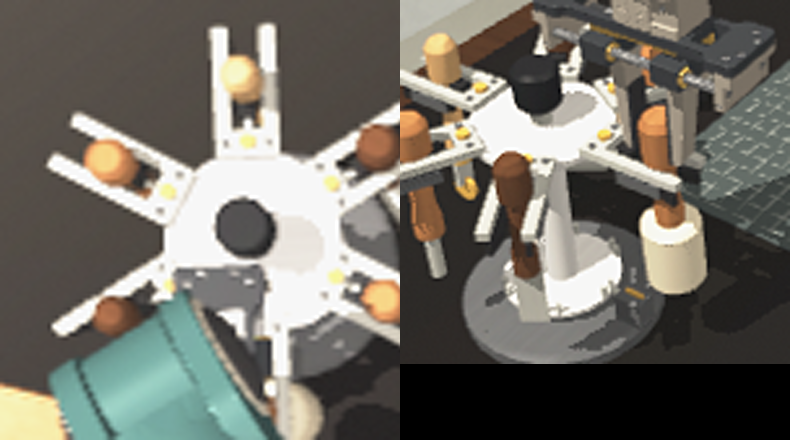

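Neck is in the slot and the hook is roughly in place. The buttons in the top view are at (249,141), (333,182), (336,277) and (168,191). I'll compare them numerically with the earlier picture to see whether the carousel moved.

```bash
python3 - <<'E'
from h import *
t=cams.camera("top")
def bt(img,off,sc):
    h=cv2.cvtColor(img,cv2.COLOR_BGR2HSV); out=[]
    for p in((250,141),(333,184),(336,278),(169,191)):
        x,y=p; w=h[y-16:y+16,x-16:x+16].astype(float); k=np.clip(w[:,:,1]-70,0,None)*((w[:,:,0]>18)&(w[:,:,0]<40))
        yy,xx=np.mgrid[y-16:y+16,x-16:x+16]; q=np.array([(k*xx).sum(),(k*yy).sum()])/k.sum(); out.append((q+.5)/4-.5+[150,140])
    return np.array(out)
c2=cv2.imread("pics/c2.png"); now=cv2.resize(t["frame"][140:260,150:290],None,fx=4,fy=4,interpolation=2)[:,:,::-1].copy()
c=np.array([.6091,.1578])
for im in(c2,now):
    P=np.array([onz(t,p,.228)[:2] for p in bt(im,0,0)])-c; print(np.hypot(*P.T).round(4),np.degrees(np.arctan2(P[:,1],P[:,0])).round(2))
E
python3 -m inch '1 0 0 0 0 0 0'|sed -n 2,4p
```

```text
[0.0723 0.0699 0.0684 0.0727] [   3.28  -56.27 -116.95   61.55]
[0.0726 0.0707 0.0688 0.0731] [   4.68  -54.99 -115.91   62.21]
ee_pos: [0.4768, 0.1589, 0.2391]
ee_rot: [0.693, 0.721, -0.0, 0.0]
contact_force: [0.5, 0.6, -4.5]
```

```bash
cat > tilt.py <<'E'
from h import *
from scipy.optimize import brentq
def tilt():
    s=cams.camera("side");st=state();e=st["ee_pos"];f=s["frame"]
    h=cv2.cvtColor(f,cv2.COLOR_RGB2HSV).astype(int)
    T=np.array([e[0],e[1],e[2]-.0096]) # shoulder ref, z up along handle
    def span(m,z):
        c=proj(s,T+[0,0,z]);r=int(round(c[1]));x0=int(c[0]);w=[x for x in range(x0-18,x0+19) if m[r,x]]
        return (r,min(w),max(w),len(w),c[0].round(1)) if w else (r,None)
    cream=(h[:,:,1]<105)&(h[:,:,2]>120)&(f[:,:,0]>f[:,:,2].astype(int)+12); wood=(h[:,:,0]<16)&(h[:,:,1]>120)&(h[:,:,2]>90)
    for z in(.036,.028,.02,.01): print("wood",z,span(wood,z))
    for z in(-.045,-.055,-.065): print("neck",z,span(wood,z))
    for z in(-.085,-.095,-.105,-.115,-.125): print("cream",z,span(cream,z))
    for th in(0,.05,.1): print(th,[ (proj(s,T+np.array([0,-np.sin(th)*(.028-z),.028-np.cos(th)*(.028-z)]))-proj(s,T+[0,0,.028])).round(1).tolist() for z in(-.055,-.1)])
    return s
if __name__=="__main__": tilt()
E
python3 tilt.py
```

```text
wood 0.036 (229, 241, 251, 11, np.float64(248.8))
wood 0.028 (232, 242, 251, 10, np.float64(249.0))
wood 0.02 (235, 242, 252, 11, np.float64(249.2))
wood 0.01 (238, 242, 252, 11, np.float64(249.5))
neck -0.045 (258, 248, 258, 7, np.float64(250.8))
neck -0.055 (262, 248, 258, 11, np.float64(251.0))
neck -0.065 (265, 249, 257, 9, np.float64(251.3))
cream -0.085 (272, 243, 266, 14, np.float64(251.7))
cream -0.095 (275, 233, 266, 25, np.float64(252.0))
cream -0.105 (278, 234, 266, 24, np.float64(252.2))
cream -0.115 (281, 244, 267, 24, np.float64(252.4))
cream -0.125 (285, 245, 267, 23, np.float64(252.6))
0 [[2.0, 29.9], [3.1, 44.9]]
0.05 [[3.2, 28.9], [4.8, 43.3]]
0.1 [[4.3, 27.8], [6.5, 41.6]]
```

The maul leans about 0.1 rad about the finger closing line, with its head toward -y, which explains the side force. I'll rotate the tool about its y axis to set it upright.

```bash
python3 -m inch '1 0 0 0 0 0.025 0;1 0 0 0 0 0.05 0;1 0 0 0 0 0.05 0;1 0 0 0 0 0.05 0'|sed -n 2,4p
python3 -m inch '1 0 0 0 0 0.025 0;1 0 0 0 0 0.05 0;1 0 0 0 0 0.05 0;1 0 0 0 0 0.05 0'|sed -n 2,4p
python3 tilt.py
```

```text
ee_pos: [0.4767, 0.1585, 0.239]
ee_rot: [0.693, 0.721, 0.017, -0.018]
contact_force: [0.6, -0.1, -4.4]
ee_pos: [0.4767, 0.1587, 0.239]
ee_rot: [0.692, 0.72, 0.034, -0.036]
contact_force: [1.2, -0.4, -5.2]
wood 0.036 (229, 242, 253, 12, np.float64(248.8))
wood 0.028 (232, 242, 252, 11, np.float64(249.1))
wood 0.02 (235, 243, 252, 10, np.float64(249.3))
wood 0.01 (238, 243, 252, 10, np.float64(249.5))
neck -0.045 (258, 247, 250, 4, np.float64(250.9))
neck -0.055 (262, 246, 256, 11, np.float64(251.1))
neck -0.065 (265, 247, 256, 10, np.float64(251.3))
cream -0.085 (272, 240, 263, 10, np.float64(251.8))
cream -0.095 (275, 240, 263, 24, np.float64(252.0))
cream -0.105 (278, 234, 264, 25, np.float64(252.2))
cream -0.115 (281, 241, 264, 24, np.float64(252.4))
cream -0.125 (285, 241, 264, 24, np.float64(252.7))
0 [[2.0, 29.9], [3.1, 44.9]]
0.05 [[3.2, 28.9], [4.8, 43.3]]
0.1 [[4.3, 27.8], [6.5, 41.6]]
```

```bash
python3 -m inch '1 0 0 0.15 0 0 0;1 0 0 0.3 0 0 0;1 0 0 0.3 0 0 0'|sed -n 2,4p
python3 -m inch '1 0 0 0.1 0 0 0;1 0 0 0.1 0 0 0;1 0 0 0.1 0 0 0'|sed -n 2,4p
python3 -m inch '1 0 0 0.05 0 0 0;1 0 0 0.05 0 0 0;1 0 0 0.05 0 0 0'|sed -n 2,4p
```

```text
ee_pos: [0.4768, 0.1594, 0.236]
ee_rot: [0.691, 0.721, 0.035, -0.036]
contact_force: [1.2, -1.3, -4.1]
ee_pos: [0.4768, 0.1597, 0.2357]
ee_rot: [0.692, 0.721, 0.035, -0.036]
contact_force: [-1.0, -2.1, 4.3]
ee_pos: [0.4769, 0.1599, 0.2356]
ee_rot: [0.692, 0.721, 0.035, -0.036]
contact_force: [-2.7, -1.3, 8.5]
```

```bash
python3 -m inch '1 -0.1 0 -0.11 0 0 0;1 -0.1 0 -0.11 0 0 0;1 -0.1 0 -0.11 0 0 0'|sed -n 2,4p
python3 -m inch '1 0 0.15 0 0 0 0;1 0 0.3 0 0 0 0;1 0 0.3 0 0 0 0'|sed -n 2,4p
python3 -m inch '1 0 0.15 0 0 0 0;1 0 0.3 0 0 0 0;1 0 0.3 0 0 0 0'|sed -n 2,4p
python3 tilt.py | grep -E 'wood|cream'
```

```text
ee_pos: [0.4769, 0.1587, 0.2357]
ee_rot: [0.692, 0.721, 0.035, -0.036]
contact_force: [-1.0, 0.7, 2.4]
ee_pos: [0.4789, 0.1589, 0.2356]
ee_rot: [0.692, 0.721, 0.034, -0.037]
contact_force: [-3.4, -0.5, 4.7]
ee_pos: [0.482, 0.159, 0.2356]
ee_rot: [0.692, 0.721, 0.034, -0.037]
contact_force: [-3.9, -1.2, 4.8]
wood 0.036 (229, 240, 251, 12, np.float64(246.9))
wood 0.028 (232, 240, 250, 11, np.float64(247.2))
wood 0.02 (235, 240, 251, 12, np.float64(247.4))
wood 0.01 (239, 241, 251, 11, np.float64(247.6))
cream -0.085 (272, 231, 262, 12, np.float64(250.0))
cream -0.095 (275, 232, 262, 26, np.float64(250.2))
cream -0.105 (278, 232, 262, 27, np.float64(250.5))
cream -0.115 (282, 239, 262, 24, np.float64(250.7))
cream -0.125 (285, 239, 262, 24, np.float64(250.9))
```

```bash
python3 -m inch '1 0 0 -0.06 0 0 0;1 0 0 -0.06 0 0 0'|sed -n 2,4p
python3 -m inch '1 0 0.1 0 0 0 0;1 0 0.2 0 0 0 0;1 0 0.2 0 0 0 0'|sed -n 2,4p
python3 -m inch '1 0 0.1 0 0 0 0;1 0 0.1 0 0 0 0'|sed -n 2,4p
python3 -m inch '1 0 0.1 0 0 0 0;1 0 0.1 0 0 0 0'|sed -n 2,4p
python3 -m inch '1 0 0.1 0 0 0 0;1 0 0.1 0 0 0 0'|sed -n 2,4p
```

```text
ee_pos: [0.482, 0.1587, 0.2358]
ee_rot: [0.692, 0.721, 0.034, -0.037]
contact_force: [-3.2, 0.6, 0.7]
ee_pos: [0.4847, 0.1585, 0.2358]
ee_rot: [0.692, 0.72, 0.034, -0.036]
contact_force: [-1.5, -0.4, -1.8]
ee_pos: [0.4857, 0.1585, 0.2359]
ee_rot: [0.692, 0.72, 0.035, -0.036]
contact_force: [-1.7, 0.1, -2.3]
ee_pos: [0.4868, 0.1586, 0.2359]
ee_rot: [0.692, 0.72, 0.035, -0.036]
contact_force: [-0.7, 0.0, -4.7]
ee_pos: [0.4878, 0.1586, 0.236]
ee_rot: [0.692, 0.72, 0.035, -0.036]
contact_force: [-1.6, 0.7, -5.1]
```

```bash
python3 -m inch '1 0 0.1 0.03 0 0 0;1 0 0.1 0.03 0 0 0'|sed -n 2,4p
python3 -m inch '1 0 0.1 0.01 0 0 0;1 0 0.1 0.01 0 0 0'|sed -n 2,4p
python3 -m inch '1 0 0.1 0.01 0 0 0;1 0 0.1 0.01 0 0 0'|sed -n 2,4p
python3 -m inch '1 0 0.1 0.01 0 0 0;1 0 0.1 0.01 0 0 0'|sed -n 2,4p
```

```text
ee_pos: [0.4889, 0.1588, 0.2359]
ee_rot: [0.692, 0.721, 0.035, -0.036]
contact_force: [-1.4, -0.2, -4.6]
ee_pos: [0.4899, 0.1589, 0.2359]
ee_rot: [0.692, 0.721, 0.035, -0.036]
contact_force: [-0.8, 0.5, -3.8]
ee_pos: [0.4909, 0.159, 0.2358]
ee_rot: [0.692, 0.721, 0.035, -0.036]
contact_force: [-1.4, -0.4, -2.9]
ee_pos: [0.4919, 0.1591, 0.2358]
ee_rot: [0.692, 0.721, 0.035, -0.036]
contact_force: [-1.8, -0.9, -0.4]
```

```bash
python3 -m inch '1 0 0.1 0 0 0 0;1 0 0.1 0 0 0 0'|sed -n 2,4p
python3 -m inch '1 0 0.1 0 0 0 0;1 0 0.1 0 0 0 0'|sed -n 2,4p
python3 -m inch '1 0 0.1 0 0 0 0;1 0 0.1 0 0 0 0'|sed -n 2,4p
```

```text
ee_pos: [0.4929, 0.1592, 0.2358]
ee_rot: [0.692, 0.721, 0.035, -0.036]
contact_force: [-2.0, -1.0, -0.0]
ee_pos: [0.4939, 0.1592, 0.2357]
ee_rot: [0.692, 0.721, 0.035, -0.036]
contact_force: [-2.8, -0.2, 0.6]
ee_pos: [0.4949, 0.1592, 0.2357]
ee_rot: [0.692, 0.721, 0.035, -0.036]
contact_force: [-2.6, -0.6, 1.9]
```

```bash
python3 -m inch '1 0 0.1 0 0 0 0;1 0 0.1 0 0 0 0'|sed -n 2,4p
```

```text
ee_pos: [0.4959, 0.1593, 0.2357]
ee_rot: [0.692, 0.721, 0.035, -0.036]
contact_force: [-3.5, -0.2, 1.9]
```

```bash
python3 -m inch '1 0 0.1 -0.02 0 0 0;1 0 0.1 -0.02 0 0 0'|sed -n 2,4p
python3 -m inch '1 0 0.1 -0.01 0 0 0;1 0 0.1 -0.01 0 0 0'|sed -n 2,4p
```

```text
ee_pos: [0.4968, 0.1592, 0.2358]
ee_rot: [0.692, 0.721, 0.035, -0.036]
contact_force: [-2.2, -0.7, 1.6]
ee_pos: [0.4978, 0.1592, 0.2358]
ee_rot: [0.692, 0.72, 0.035, -0.036]
contact_force: [-2.0, -0.2, 0.1]
```

```bash
python3 -m inch '1 0 0.1 -0.01 0 0 0;1 0 0.1 -0.01 0 0 0'|sed -n 2,4p
python3 -m inch '1 0 0.1 0 0 0 0;1 0 0.1 0 0 0 0'|sed -n 2,4p
```

```text
ee_pos: [0.498, 0.1592, 0.2358]
ee_rot: [0.692, 0.721, 0.034, -0.037]
contact_force: [-5.2, -0.5, 1.7]
ee_pos: [0.4981, 0.1593, 0.2357]
ee_rot: [0.692, 0.721, 0.033, -0.037]
contact_force: [-8.2, -1.5, 4.3]
```

```bash
python3 -m inch '1 0 0.05 -0.03 0 0 0;1 0 0.05 -0.03 0 0 0;1 0 0.05 -0.03 0 0 0'|sed -n 2,4p
python3 -m inch '1 0 0 0 0 0 0;1 0 0 0 0 0 0;1 0 0 0 0 0 0'|sed -n 2,4p
python3 tilt.py | grep -E 'wood|cream'
```

```text
ee_pos: [0.4981, 0.1593, 0.2357]
ee_rot: [0.691, 0.721, 0.033, -0.037]
contact_force: [-7.8, -0.3, 2.9]
ee_pos: [0.4981, 0.1593, 0.2357]
ee_rot: [0.691, 0.721, 0.033, -0.037]
contact_force: [-8.4, -0.9, 3.0]
wood 0.036 (227, 234, 244, 11, np.float64(241.0))
wood 0.028 (230, 234, 244, 11, np.float64(241.2))
wood 0.02 (233, 235, 244, 10, np.float64(241.5))
wood 0.01 (236, 235, 244, 10, np.float64(241.8))
cream -0.085 (269, 233, 256, 9, np.float64(244.4))
cream -0.095 (273, 226, 256, 27, np.float64(244.7))
cream -0.105 (276, 226, 257, 29, np.float64(244.9))
cream -0.115 (279, 227, 257, 26, np.float64(245.2))
cream -0.125 (282, 235, 257, 23, np.float64(245.4))
```

```bash
python3 -m inch '1 0 0.04 -0.01 0 0 0;1 0 0.04 -0.01 0 0 0;1 0 0.04 -0.01 0 0 0;1 0 0.04 -0.01 0 0 0'|sed -n 2,4p
python3 - <<'E'
from h import *
t=cams.camera("top")
def bt(img):
    h=cv2.cvtColor(img,cv2.COLOR_BGR2HSV); out=[]
    for p in((250,141),(333,184),(336,278),(169,191)):
        x,y=p; w=h[y-16:y+16,x-16:x+16].astype(float); k=np.clip(w[:,:,1]-70,0,None)*((w[:,:,0]>18)&(w[:,:,0]<40))
        yy,xx=np.mgrid[y-16:y+16,x-16:x+16]; q=np.array([(k*xx).sum(),(k*yy).sum()])/k.sum(); out.append((q+.5)/4-.5+[150,140])
    return np.array(out)
now=cv2.resize(t["frame"][140:260,150:290],None,fx=4,fy=4,interpolation=2)[:,:,::-1].copy()
for im in(cv2.imread("pics/c2.png"),now):
    P=np.array([onz(t,p,.228)[:2] for p in bt(im)])-[.6091,.1578]; print(np.degrees(np.arctan2(P[:,1],P[:,0])).round(2))
print(state()["contact_force"],state()["moment"])
E
```

```text
ee_pos: [0.4982, 0.1593, 0.2358]
ee_rot: [0.691, 0.721, 0.032, -0.038]
contact_force: [-8.3, -1.0, 4.1]
[   3.28  -56.27 -116.95   61.55]
[   3.56  -56.09 -117.44   61.73]
[-9.41961246 -0.22328715  2.71632458] [-0.39613685  2.10532151  0.13597073]
```

```bash
python3 -m inch '1 0 0.03 0 0 0 0;1 0 0.03 0 0 0 0;1 0 0.03 0 0 0 0;1 0 0.03 0 0 0 0'|sed -n 2,4p
python3 -m inch '0.8 0 0 0 0 0 0;0.6 0 0 0 0 0 0;0.4 0 0 0 0 0 0;0.4 0 0 0 0 0 0;0.4 0 0 0 0 0 0'
python3 -m inch '0.4 0 0 -0.5 0 0 0;0.4 0 0 -2 0 0 0;0.4 0 0 -4 0 0 0;0.4 0 0 -7 0 0 0;0.4 0 0 -9 0 0 0'
python3 -m inch '0.4 0 -4 0 0 0 0;0.4 0 -8 0 0 0 0;0.4 -4 -12 0 0 0 0;0.4 -8 -12 0 0 0 0;0.4 -12 -12 0 0 0 0'
python3 -m inch '0.4 -5 0 0 0 0 0;0.4 -10 0 0 0 0 0;0.4 -14 0 0 0 0 0;0.4 -14 0 0 0 0 0;0.4 -14 0 0 0 0 0'
python3 - <<'E'
from h import *
t=cams.camera("top");s=cams.camera("side")
a=cv2.resize(t["frame"][140:260,150:290],None,fx=2.8,fy=2.8,interpolation=2); b=cv2.resize(s["frame"][170:330,150:290],None,fx=2.8,fy=2.8,interpolation=2)
im=np.zeros((448,784,3),np.uint8); im[:a.shape[0],:392]=a; im[:b.shape[0],392:]=b
cv2.imwrite("pics/g.png",im[:,:,::-1]);cv2.imwrite("pics/g_t.png",t["frame"][:,:,::-1]);cv2.imwrite("pics/g_s.png",s["frame"][:,:,::-1])
E
```

```text
ee_pos: [0.4982, 0.1593, 0.2357]
ee_rot: [0.691, 0.721, 0.032, -0.038]
contact_force: [-10.1, -1.2, 4.6]
t: 32.8
ee_pos: [0.502, 0.1592, 0.2368]
ee_rot: [0.692, 0.72, 0.036, -0.035]
contact_force: [1.0, -0.0, -0.4]
width: 0.0549
finger_force: 0.0
t: 33.3
ee_pos: [0.5021, 0.1504, 0.3282]
ee_rot: [0.692, 0.721, 0.036, -0.035]
contact_force: [-0.2, 0.7, -0.8]
width: 0.0553
finger_force: 0.0
t: 33.8
ee_pos: [0.3855, 0.0245, 0.3149]
ee_rot: [0.691, 0.721, 0.035, -0.034]
contact_force: [0.7, -0.5, 1.2]
width: 0.0552
finger_force: 0.0
t: 34.3
ee_pos: [0.3922, -0.1133, 0.3002]
ee_rot: [0.692, 0.72, 0.035, -0.036]
contact_force: [-0.2, 0.4, -1.0]
width: 0.0548
finger_force: 0.0
```

View pics/g.png

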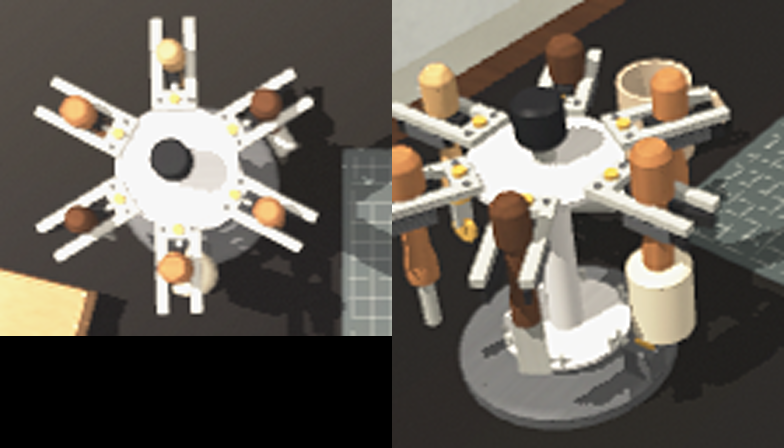

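The maul hangs on the front hook (pommel at (174,268) in the top half), the gripper is clear and the other tools look undisturbed. A last numeric check covers tilt and hook angle before I hand in.

```bash
python3 - <<'E'
from h import *
t=cams.camera("top");s=cams.camera("side")
for n,c in(("top",t),("side",s)):
    f=c["frame"].astype(int);h=cv2.cvtColor(c["frame"],cv2.COLOR_RGB2HSV).astype(int)
    cream=(h[:,:,1]<105)&(h[:,:,1]>20)&(h[:,:,2]>110)&(f[:,:,0]>f[:,:,2]+12); wood=(h[:,:,0]<16)&(h[:,:,1]>110)&(h[:,:,2]>90)
    for nm,m,z in(("wood",wood,.263),("wood",wood,.25),("wood",wood,.235),("neck",wood,.18),("cream",cream,.14),("cream",cream,.12),("cream",cream,.1)):
        p=proj(c,[.4965,.154,z]);r=int(round(p[1]));w=[x for x in range(int(p[0])-17,int(p[0])+18) if m[r,x]]
        print(n,nm,z,p.round(1),(min(w),max(w),len(w)) if w else None)
P=np.array([onz(t,((x+.5)/2.8-.5+150,(y+.5)/2.8-.5+140),.228)[:2] for x,y in((175,98),(233,129),(234,195),(179,229),(120,199),(119,133))]);P=P-P.mean(0);print(np.degrees(np.arctan2(P[:,1],P[:,0])).round(2))
E
```

```text
top wood 0.263 [212.1 235.8] (206, 218, 5)
top wood 0.25 [212.7 236. ] (206, 218, 5)
top wood 0.235 [213.4 236.2] (206, 218, 5)
top neck 0.18 [215.8 236.8] (215, 218, 4)
top cream 0.14 [217.4 237.3] (205, 227, 11)
top cream 0.12 [218.2 237.5] (205, 227, 13)
top cream 0.1 [218.9 237.7] (205, 227, 13)
side wood 0.263 [243.1 225.3] (235, 254, 19)
side wood 0.25 [243.5 230.2] (235, 255, 21)
side wood 0.235 [243.9 235.7] (235, 249, 15)
side neck 0.18 [245.4 255.2] (240, 242, 3)
side cream 0.14 [246.4 268.6] (233, 257, 8)
side cream 0.12 [246.9 275.1] (229, 257, 28)
side cream 0.1 [247.4 281.4] (235, 257, 23)
[   2.59  -57.52 -118.36 -176.88  122.81   62.34]
```

```bash
python3 -c "
from bench import ticket
print(ticket.close_job())"
```

```text
the job is handed in; nothing more can be done
None
```

I turned the empty hook to click in over the index mark, hung the maul on it and pressed it home on the depth stop. Peak push was about 10 N, of which about 2 N was drag. I then released it and handed the job in; the hand-in returned no verdict.

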